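# Dock a chromatography column in its V-cradle

## Task

Take the steel column with the blue end bands from the rack, lay it in the V of the blue docking cradle just short of the clear-roofed housing, then push its free end gently along the V, against the sprung brass back stop, until the orange catch springs up behind it and holds it home. Do not ram the stop, and leave the yellow-banded column where it lies in the rack.

Things in the scene. Friction and masses are not known exactly. Their poses are not given: they have to be found in the camera images.
- column_center (a point): Centre of the column to dock: a plain steel cylinder 28 mm in diameter and 150 mm long, about 0.5 kg, lying level, with a blue band at each end. The two ends are alike: either may go first. x runs along its axis; it may be rolled about x.
- column_b_center (a point): Centre of the other column, the same but with yellow end bands. Leave it in the rack.
- rack: Fixed grey rack, 130 x 150 mm, origin under its centre on the table. It holds the columns along its x axis at y = +50 and -50 mm, centres at x = 0, 36 mm above the table, each on two white V saddles 12 mm long at x = -50 and +50 mm. The middle of a column is free on both sides down to the base plate, 6 mm above the table.
- cradle (a point): Point of the fixed docking cradle, 50 mm above the table, on the axis of a column resting in its V; x is the push direction (level, along the V), z up. Base plate 250 x 90 mm, 10 mm high. Two aluminium 90-degree V saddles (tops 43 mm above the table) at x = -70 to -52 mm and +24 to +42 mm; between them both sides are free for fingers. A docked column's centre is at about x = +6 (+-10) mm.
- plunger (a joint): How far the brass stop is pushed in, m: 0 free, 0.0045 at its hard end. Spring: about 3 N at first touch, 10.5 N at 3 mm (the catch springs up), 14 N at 4.5 mm; beyond that rigid, and over 22 N on it damages it. A pusher also feels the column's friction in the V (3 to 7 N). With the column caught and let go, the stop stays 2 to 3 mm in.
- lay_point (a point): Where the column's centre should be when laid in the V (6 mm either way along the V will do): on the V's axis, 32 mm behind cradle, 50 mm above the table; same axes. The column then lies on both saddles, its head just short of the housing.
- stop_nominal (a point): Middle position of the brass stop's face, 78 mm ahead of cradle on the V's axis, same axes. Grey housing, 56 mm wide, clear roof 75 mm above the table, from 15 mm before the face to 28 mm past it: the head must slide in along the V, not from above. Housing, stop and catch are one carriage, set up to 10 mm forward or back of the places given; the setting is not measured: feel for the stop.
- catch_nominal (a point): Middle position of the orange catch (8 mm along the V, 10 mm wide): its raised top, 46 mm above the table, 73 mm behind cradle; same axes. A column lying in the V presses it down lightly; it springs up behind the column's tail once the column has pushed the stop in by 3 mm. Push on the tail above the catch's raised top, so that it is free to rise.
Things that resemble listed ones, but are neither listed nor needed, are in the scene too. What is shaped like the part that bears column_center but green, purple or red is not meant.

How it is judged (in metres and radians):
On the way:
1. the blue-banded column lies in the V, short of the back stop (x of column_center in the frame of cradle between -0.05 and -0.012 m and y of column_center in the frame of cradle between -0.002 and 0.002 m and z of column_center in the frame of cradle between -0.002 and 0.002 m and angle between the x axis of column_center and the x axis of cradle, either way round below 0.04 rad and value of joint plunger below 0.001 m), for 0.2 s.
At the end, for the whole second after the job is handed in: The blue-banded column lies at rest in the V (within 2 mm sideways and in height, 0.03 rad), caught so that with nothing pushing it still holds the brass back stop at least 1.8 mm in, with more than 4 N (value of joint plunger above 0.0018 m and contact force between column and plunger above 4 N and y of column_center in the frame of cradle between -0.002 and 0.002 m and z of column_center in the frame of cradle between -0.002 and 0.002 m and angle between the x axis of column_center and the x axis of cradle, either way round below 0.03 rad and linear speed of column below 0.01 m/s); the robot touches nothing.
It fails at once if the column is rammed against the back stop (more than 22 N) (contact force between column and plunger above 22 N).
It fails at once if the yellow-banded column is moved by more than 15 mm (distance of column_b_center from where it was at the start of the episode above 0.015 m).
It also fails if it takes over 72 s, if anything falls off the work surface, if the arm or the gripper's body presses on something with over 40 N, if the wrist force passes 120 N, or if a joint passes its speed limit or range.

## Robot

A 7-joint arm with a two-finger parallel gripper is mounted at the origin on the work surface. World frame = base frame: x ahead of the robot, y to its left, z up, the work surface at z = 0. Lengths are in mm, angles in rad, forces in N, time in s.
With the tool pointing down it reaches from about 425 to 800 mm from the base axis. Payload 8.3 kg.
Tool frame: the origin (TCP) lies between the finger pads; the fingertips stand 17 mm ahead of it and the grasp point (between the pads) lies 2 mm behind it; z points along the fingers, y is the line along which they close (so a half turn about z gives the same grasp; the last joint's range is limited). The gripper opens to 85 mm and grips with 20 to 120 N. Pads are 22 mm wide; open, the fingers measure 114 mm over their backs; the gripper's body (76 mm by 85 mm) begins 54 mm behind the grasp point. The pads swing forward as they close: fully open they stand 13 mm farther back than shut.
Start: joints at [1.079, 0.383, 0.016, 1.37, -0.006, 1.388, -0.046], TCP at [259.895, -568.383, 248.279] pointing down, gripper open.
Joint ranges: [-2.95, 2.95], [-0.25, 2.06], [-1.52, 1.56], [0.18, 2.33], [-1.44, 4.58], [0.02, 2.06], [-3.01, 3.01]. Speed limits (rad/s): [2.39, 2.39, 3.01, 3.01, 3.14, 3.14, 3.14].

## Interface

Orientations are given as a unit quaternion [x, y, z, w].
In Python, from station import readout, eyes, workorder gives the robot as it stands.
- The arm moves only by the shell command python3 -m pendant 'ROWS'. ROWS is JSON, one flat list of numbers, 7 for each row, row after row: the shift along the tool's x, y, z in m, then the turn, a rotation vector about the tool's x, y, z in rad, then the opening, from 0 (shut) to 1 (fully open). In form: [tx, ty, tz, ax, ay, az, claw, tx, ty, tz, ax, ay, az, claw, ...]. A call has 1 to 20 rows; each row is the pose to reach, as a shift and turn from the pose commanded when the call began, along the tool's axes at that moment; what a row does not reach only later rows make up. A row lasts 1/12 s, in which the tool goes at most 41.7 mm and 7.16 degrees, less where a joint would pass 70% of its speed; a pose out of reach is approached as far as the arm can. A call with a gripper value outside its range is refused whole. The fingers move at their own pace and stop on an object; the grip force is fixed at half the most. Time passes only in rows, so rows that repeat a pose let the fingers close. It gives the time, the measured TCP pose, the force, the opening and the grip force at its end, in the units of the state.
- readout.observe(): the state, without advancing time (a new reading comes with each control period).
- eyes.camera(name): name is "scene" or "side" or "wrist"; returns (picture, depth): 384x512x3 uint8, blue, green, red; 384x512 float32, mm along the optical axis (not along the pixel's ray), 0 where there is no reading.
- eyes.camera_model(name): a dict with "vfov" (degrees; the focal length in pixels is half the picture's height over the tangent of half this angle, whatever the lens; pixels are square), "cx", "cy" (the principal point, pixels), "k1" (the pictures are not rectified: a ray, as slopes to the right and down, at radius r is drawn at 1 + k1 r^2 times it, then the intrinsics apply), "eye" and "attitude" of the camera in the world. Camera axes: x right, y down, z forward; pixel columns grow to the right and rows downward; lengths in mm; the calibration is good to about 2 mm. A picture is of the moment at which its call begins: read the wrist's pose just before it. camera_model takes no time and is no camera call; for the wrist camera it gives the pose at the moment of the call.
- workorder.job_done(): hands the job in; it is judged then, once.
The state is a dict: "time_s": time; "qpos": joint angles; "joint_velocities": joint speeds; "joint_torque": joint torques, N m; "eef_pos": TCP position; "tcp_rot": TCP orientation; "ft_force": force on the tool from outside, world axes, zero at the start; "moment": the same for the moment, N m; "gripper_width": finger opening in mm; "grasp_force": force on a finger pad.
Only numpy, scipy, OpenCV 4.12 (cv2) and the standard library are available. Lean on these libraries where they do the work, as an engineer would, in place of code of your own. Each camera call takes 0.05 s, during which the arm holds its last target. There are 200 camera calls.

## Working session

There is one attempt and no reset: what is moved stays moved. The work goes in short steps, Python scripts to look and compute and a shell command to move; the robot and the scene stay as the last step left them, time stands still between calls to the robot, and variables do not carry over. Pictures are saved under pics/ and viewed, at most 10 in all, crops included, and the job is handed in when it is done.

```bash
mkdir -p pics
cat > h.py <<'E'
import numpy as np, cv2
from station import readout, eyes, workorder
from scipy.spatial.transform import Rotation as R
def cam(n):
    m=eyes.camera_model(n); p,d=eyes.camera(n); return m,p,d
def rot(m):
    a=np.array(m["attitude"],float)
    return a if a.shape==(3,3) else R.from_quat(a).as_matrix()
def rays(m,uv):
    f=192/np.tan(np.radians(m["vfov"])/2)
    K=np.array([[f,0,m["cx"]],[0,f,m["cy"]],[0,0,1.]])
    s=cv2.undistortPoints(np.array(uv,float).reshape(-1,1,2),K,np.array([m["k1"],0,0,0,0.])).reshape(-1,2)
    return np.c_[s,np.ones(len(s))]
def onplane(m,uv,z):
    d=rays(m,uv)@rot(m).T; e=np.array(m["eye"],float)
    return e+d*((z-e[2])/d[:,2])[:,None]
def bydepth(m,uv,dep):
    return np.array(m["eye"])+(rays(m,uv)*np.array(dep)[:,None])@rot(m).T
E
python3 - <<'E'
from h import *
print(readout.observe())
for n in("scene","side"):
    m,p,d=cam(n); print(n,m); cv2.imwrite(f"pics/{n}0.png",p); np.savez(f"{n}0.npz",p=p,d=d)
E
```

```text
{'time_s': 0.0, 'qpos': array([ 1.07909199,  0.38423287,  0.01642102,  1.37118128, -0.00630511,
        1.38820538, -0.04647163]), 'joint_velocities': array([ 0.00070315, -0.00217633, -0.00134136,  0.00113183,  0.00014066,
        0.00019707, -0.00198776]), 'joint_torque': array([-6.09393937e-04, -6.27593422e+01,  8.43950249e-01, -3.71822798e+01,
        1.64387282e-02,  1.42812124e-02, -2.42431376e-06]), 'eef_pos': array([ 259.67353685, -567.97202477,  247.2702282 ]), 'tcp_rot': array([ 9.77098247e-01,  2.12786369e-01, -2.34206714e-04, -9.60327254e-04]), 'ft_force': array([-0.27468537,  0.23650012, -0.44556572]), 'moment': array([-0.04344892, -0.01145112,  0.01044933]), 'grasp_force': 0.0, 'gripper_width': 85.52473323444374}
scene {'vfov': 50.37435863615446, 'cx': 255.54421920112415, 'cy': 194.9766638490899, 'k1': 0.009221666374573431, 'eye': array([897.54054999, 434.28707381, 688.61723415]), 'attitude': array([ 0.25761282,  0.88926001, -0.36474656, -0.09905658])}
side {'vfov': 50.19943517405191, 'cx': 262.9372501479897, 'cy': 190.53335504140716, 'k1': -0.08271324633841433, 'eye': array([-28.00524528, 516.3298194 , 635.22459835]), 'attitude': array([-0.34251061,  0.8114881 , -0.4314586 ,  0.19497956])}
```

View pics/scene0.png

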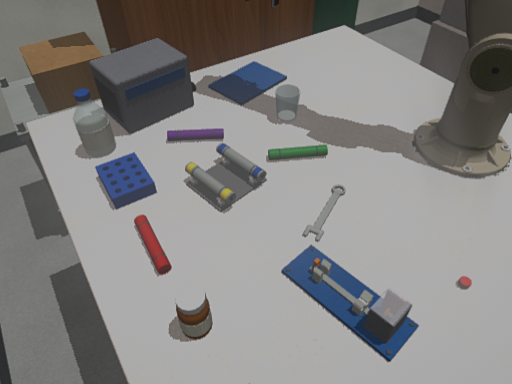

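View pics/side0.png

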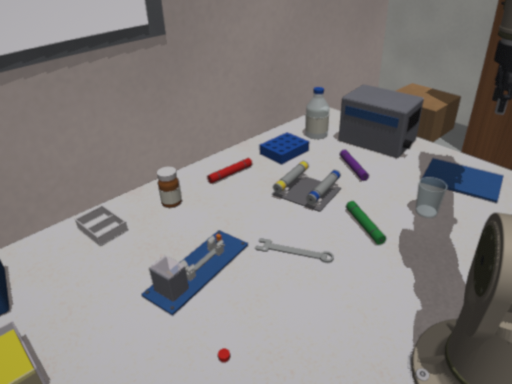

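Run:
```python
from h import *
for n,rois in (("scene",dict(rack=(180,135,275,210),cr=(275,240,420,355))),("side",dict(rack=(265,155,345,212),cr=(140,225,255,310)))):
    z=np.load(n+"0.npz"); p=z["p"]; d=z["d"]; m=eyes.camera_model(n)
    hsv=cv2.cvtColor(p,cv2.COLOR_BGR2HSV)
    blue=cv2.inRange(hsv,(100,120,40),(130,255,255)); yel=cv2.inRange(hsv,(20,110,80),(35,255,255)); org=cv2.inRange(hsv,(3,140,120),(18,255,255))
    def blobs(mask,r,zz,mn=12):
        x0,y0,x1,y1=r; k=np.zeros_like(mask); k[y0:y1,x0:x1]=mask[y0:y1,x0:x1]
        c,l,s,g=cv2.connectedComponentsWithStats(k)
        for i in range(1,c):
            if s[i,4]>=mn: 
                v,u=np.where(l==i); P=bydepth(m,np.c_[u,v],d[v,u])
                print(n,s[i],g[i].round(1),onplane(m,[g[i]],zz)[0].round(1),"dep",np.median(P,0).round(1))
    print("bands");blobs(blue,rois["rack"],36);print("yellow");blobs(yel,rois["rack"],36);print("catch");blobs(org,rois["cr"],44,5)
    x0,y0,x1,y1=rois["cr"];k=np.zeros_like(blue);k[y0:y1,x0:x1]=blue[y0:y1,x0:x1]
    cs,_=cv2.findContours(k,0,cv2.CHAIN_APPROX_NONE);c=np.vstack([c for c in cs if cv2.contourArea(c)>30]).reshape(-1,2)
    w=onplane(m,c,10)[:,:2].astype(np.float32); r=cv2.minAreaRect(w);print("plate",r, cv2.boxPoints(r).round(1).tolist())
```

```text
bands
scene [219 144   7   6  21] [221.9 146.2] [ 545.  -304.7   36. ] dep [ 554.  -288.2   50.5]
scene [254 168   8   6  26] [256.9 170. ] [ 518.  -180.7   36. ] dep [ 526.9 -166.7   50.7]
yellow
scene [187 163  10  10  50] [190.4 166.7] [ 646.3 -277.4   36. ] dep [ 652.  -264.4   49.9]
scene [221 189  11  11  63] [225.2 193. ] [ 619.1 -154.1   36. ] dep [ 625.9 -142.5   49.9]
catch
scene [315 259   5   5  17] [317.  260.6] [563.3 106.6  44. ] dep [565.3 107.8  46.7]
plate ((550.6528930664062, 181.4331512451172), (89.12509155273438, 247.09889221191406), 11.862321853637695) [[481.6000061035156, 293.20001220703125], [532.4000244140625, 51.400001525878906], [619.7000122070312, 69.69999694824219], [568.9000244140625, 311.5]]
bands
side [265 155  32   8 145] [280.5 157.4] [ 730.3 -261.5   36. ] dep [ 744.6 -276.2   15.5]
side [333 171   6   6  19] [335.9 172.8] [ 555.5 -306.5   36. ] dep [ 542.7 -290.    49.9]
side [310 191   9   8  31] [314.7 193.9] [ 529.2 -183.2   36. ] dep [ 517.8 -168.9   49.3]
yellow
side [301 162   7   7  25] [304.4 164.2] [ 651.6 -281.    36. ] dep [ 638.  -266.5   48.7]
side [277 181   9   8  37] [281.6 183.7] [ 625.  -157.8   36. ] dep [ 613.  -144.7   48.5]
catch
side [217 234   4   3   8] [218.2 235.4] [567.  106.2  44. ] dep [564.1 107.9  46.6]
plate ((546.197265625, 182.56753540039062), (88.36112976074219, 246.9081573486328), 11.676859855651855) [[477.8999938964844, 294.5], [527.9000244140625, 52.70000076293945], [614.4000244140625, 70.5999984741211], [564.5, 312.3999938964844]]
```

```bash
python3 -m pendant '[0.392,-0.194,0.048,0,0,-1.353,1, 0.392,-0.194,0.048,0,0,-1.353,1, 0.392,-0.194,0.048,0,0,-1.353,1, 0.392,-0.194,0.048,0,0,-1.353,1, 0.392,-0.194,0.048,0,0,-1.353,1, 0.392,-0.194,0.048,0,0,-1.353,1, 0.392,-0.194,0.048,0,0,-1.353,1, 0.392,-0.194,0.048,0,0,-1.353,1, 0.392,-0.194,0.048,0,0,-1.353,1, 0.392,-0.194,0.048,0,0,-1.353,1, 0.392,-0.194,0.048,0,0,-1.353,1, 0.392,-0.194,0.048,0,0,-1.353,1, 0.392,-0.194,0.048,0,0,-1.353,1, 0.392,-0.194,0.048,0,0,-1.353,1, 0.392,-0.194,0.048,0,0,-1.353,1]'
cat > look.py <<'E'
from h import *
import sys
s=readout.observe(); m,p,d=cam("wrist"); t=sys.argv[1]
cv2.imwrite(f"pics/{t}.png",p); np.savez(t+".npz",p=p,d=d,eye=m["eye"],attitude=m["attitude"],vfov=m["vfov"],cx=m["cx"],cy=m["cy"],k1=m["k1"])
r=R.from_quat(s["tcp_rot"]).as_matrix()
print(s["time_s"],s["eef_pos"],"xdir",np.degrees(np.arctan2(r[1,0],r[0,0])),"z",r[:,2],"F",s["ft_force"],"q",s["qpos"],"eye",m["eye"])
E
python3 look.py w1
```

```text
time_s: 1.35
eef_pos: [534.8, -230.8, 200.2]
tcp_rot: [0.63, 0.776, -0.0, -0.0]
ft_force: [-0.8, 0.1, 0.4]
gripper_width: 85.4
grasp_force: 0.0
1.35 [ 534.7611236  -230.8297289   200.17983786] xdir 101.86567588621313 z [-7.03174764e-04 -6.46284858e-04 -9.99999544e-01] F [-0.80768108  0.14948478  0.42753891] q [ 0.6610493   0.34768371 -0.39442846  1.54955263  0.13827738  1.27236973
  0.45417066] eye [ 520.33691989 -162.28144969  326.29204783]
```

View pics/w1.png

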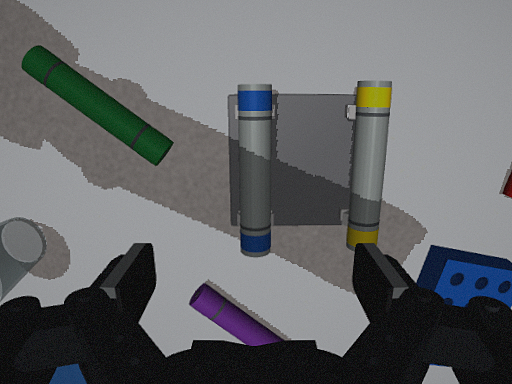

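The wrist view shows the blue-banded column near vertical, from (255,85) to (256,255), and the yellow one at (375,85)–(362,250). I'll compute its axis now.

```bash
cat > col.py <<'E'
from h import *
import sys
z=np.load(sys.argv[1]+".npz"); m={k:z[k] if z[k].ndim else float(z[k]) for k in z.files if k not in("p","d")}
x0,y0,x1,y1,zc=map(float,sys.argv[2:7]); x0,y0,x1,y1=map(int,(x0,y0,x1,y1))
hsv=cv2.cvtColor(z["p"],cv2.COLOR_BGR2HSV); b=cv2.inRange(hsv,(100,120,40),(130,255,255)); k=np.zeros_like(b);k[y0:y1,x0:x1]=b[y0:y1,x0:x1]
c,l,s,g=cv2.connectedComponentsWithStats(k); ids=[i for i in range(1,c) if s[i,4]>60]
E=[]
for i in ids:
    e=onplane(m,[g[i]],zc)[0]; E.append(e)
    v,u=np.where(l==i); P=bydepth(m,np.c_[u,v],z["d"][v,u]); print(s[i],g[i].round(1),e.round(1),"dep",np.median(P,0).round(1),"ztop",np.percentile(P[:,2],95).round(1))
# ends of the visible top: extent of depth points along axis
if len(E)==2:
    a=E[1]-E[0]; print("len",np.linalg.norm(a),"dir",np.degrees(np.arctan2(a[1],a[0])),"mid",(E[0]+E[1])/2)
E
python3 col.py w1 220 60 290 275 40
```

```text
[238  91  34  20 675] [254.6 100.4] [ 521.7 -168.3   40. ] dep [ 521.7 -168.1   48.9] ztop 51.3
[241 232  30  20 472] [255.6 242.6] [ 548.9 -292.7   40. ] dep [ 548.  -288.9   49.1] ztop 51.3
len 127.32186542628155 dir -77.67171604325495 mid [ 535.30645759 -230.50667014   40.        ]
```

```bash
python3 -m pendant '[0.001,0.0005,0.04,0,0,-0.006,1, 0.001,0.0005,0.08,0,0,-0.006,1, 0.001,0.0005,0.115,0,0,-0.006,1, 0.001,0.0005,0.14,0,0,-0.006,1, 0.001,0.0005,0.155,0,0,-0.006,1, 0.001,0.0005,0.166,0,0,-0.006,1, 0.001,0.0005,0.166,0,0,-0.006,1, 0.001,0.0005,0.166,0,0,-0.006,0.6, 0.001,0.0005,0.166,0,0,-0.006,0.4, 0.001,0.0005,0.166,0,0,-0.006,0.3, 0.001,0.0005,0.166,0,0,-0.006,0, 0.001,0.0005,0.166,0,0,-0.006,0, 0.001,0.0005,0.166,0,0,-0.006,0, 0.001,0.0005,0.166,0,0,-0.006,0, 0.001,0.0005,0.166,0,0,-0.006,0, 0.001,0.0005,0.166,0,0,-0.006,0, 0.001,0.0005,0.166,0,0,-0.006,0]'
```

```text
time_s: 2.82
eef_pos: [535.2, -228.5, 35.5]
tcp_rot: [0.627, 0.779, -0.001, -0.0]
ft_force: [-6.9, 0.7, 10.9]
gripper_width: 26.5
grasp_force: 58.4
```

```bash
python3 -m pendant '[0,0,-0.01,0,0,0,0, 0,0,-0.035,0,0,0,0, 0,0,-0.07,0,0,0,0, 0.01,0,-0.105,0,0,0,0, 0.03,0.01,-0.135,0,0,0,0, 0.06,0.02,-0.155,0,0,0,0, 0.09,0.03,-0.156,0,0,0,0, 0.12,0.04,-0.156,0,0,0,0, 0.15,0.05,-0.156,0,0,0,0, 0.18,0.06,-0.156,0,0,0,0, 0.21,0.07,-0.156,0,0,0,0, 0.24,0.08,-0.156,0,0,0,0, 0.27,0.09,-0.156,0,0,0,0, 0.29,0.096,-0.156,0,0,0,0, 0.303,0.099,-0.156,0,0,0,0, 0.307,0.1,-0.156,0,0,0,0, 0.307,0.1,-0.156,0,0,0,0, 0.307,0.1,-0.156,0,0,0,0]'; python3 look.py w2
```

```text
time_s: 4.32
eef_pos: [567.4, 92.2, 190.1]
tcp_rot: [0.627, 0.779, -0.001, 0.0]
ft_force: [0.1, -0.7, -6.3]
gripper_width: 26.0
grasp_force: 60.2
4.3167 [567.40149147  92.21924053 190.09411858] xdir 102.39251180784386 z [-6.72013701e-04 -8.84887439e-04 -9.99999383e-01] F [ 0.06507859 -0.74876235 -6.29373245] q [ 0.21328588  0.36249759 -0.54822404  1.57837228  0.19623099  1.25684481
 -0.15071587] eye [552.36567444 160.65928111 316.21584014]
```

View pics/w2.png

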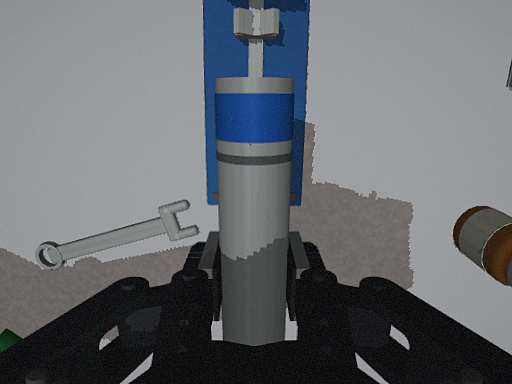

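```bash
python3 - <<'E'
from h import *
z=np.load("w2.npz"); m={k:z[k] if z[k].ndim else float(z[k]) for k in z.files if k not in("p","d")}
p,d=z["p"],z["d"]; hsv=cv2.cvtColor(p,cv2.COLOR_BGR2HSV); b=cv2.inRange(hsv,(100,120,30),(130,255,255))
def fit(P):
    vx,vy,x,y=cv2.fitLine(P[:,:2].astype(np.float32),cv2.DIST_HUBER,0,.01,.01).ravel(); 
    if vy<0: vx,vy=-vx,-vy
    return np.array([vx,vy]),np.array([x,y]),np.degrees(np.arctan2(vy,vx))
L,Rr=[],[]
for v in list(range(45,74))+list(range(150,192)):
    u=np.where(b[v,180:340]>0)[0]+180
    L.append((u.min(),v)); Rr.append((u.max(),v))
Lw,Rw=onplane(m,L,10),onplane(m,Rr,10)
f1,f2=fit(Lw),fit(Rw); print("edges",f1,f2)
a=f1[0]+f2[0]; a/=np.linalg.norm(a); n=np.array([a[1],-a[0]]); off=(f1[1]@n+f2[1]@n)/2; print("dir",np.degrees(np.arctan2(a[1],a[0])),"width",f2[1]@n-f1[1]@n,"centre off",off)
# nearest plate end
v,u=np.mgrid[0:384,0:512]; u=u.ravel();v=v.ravel();dd=d.ravel();ok=dd>0
P=bydepth(m,np.c_[u[ok],v[ok]],dd[ok]); bb=b.ravel()[ok]>0
s=P[:,:2]@a; t=P[:,:2]@n-off
pl=bb&(P[:,2]<20)&(abs(t)<44); print("plate z",np.median(P[pl,2]),"tail end s",np.percentile(s[pl],.3), "plate centre s ~",np.percentile(s[pl],.3)+125)
sd=(P[:,2]>25)&(P[:,2]<50)&(abs(t)<30)&~bb; 
h,e=np.histogram(s[sd&(P[:,2]>34)&(abs(t)>6)],bins=np.arange(s[pl].min(),s.max()+2,2)); print([(round(x,0),k) for x,k in zip(e,h) if k])
print("saddle z max",np.percentile(P[sd,2],99))
cl=(P[:,2]>196)&(abs(t)<25)&(v[ok]<230); c=fit(P[cl]); print("col top",np.percentile(P[cl,2],98),"dir",c[2],"at",c[1],"head s",np.percentile(s[(P[:,2]>185)&(abs(t)<25)&(v[ok]<230)],99.7))
E
python3 - <<'E'
from h import *
a=np.array([-.204,.979]);n=np.array([a[1],-a[0]]);o=np.array([548.5,182])
for q in("scene","side"):
    z=np.load(q+"0.npz");m=eyes.camera_model(q);v,u=np.where(z["d"]>0);P=bydepth(m,np.c_[u,v],z["d"][v,u]);s=(P[:,:2]-o)@a;t=(P[:,:2]-o)@n
    k=(P[:,2]>33)&(P[:,2]<49)&(abs(t)<35)&(abs(s)<125);h,e=np.histogram(s[k],bins=np.arange(-125,125,3));print(q,[(int(x),int(w)) for x,w in zip(e,h) if w])
    print(np.median(t[k&(s<50)]))
E
```

```text
edges (array([-0.207196  ,  0.97829944], dtype=float32), array([515.88324 , 122.157295], dtype=float32), np.float32(101.958084)) (array([-0.20340668,  0.9790943 ], dtype=float32), array([602.5351 , 137.70589], dtype=float32), np.float32(101.736244))
dir 101.84716 width 87.99817 centre off 573.9725
plate z 10.539497564768453 tail end s -57.49240146034936 plate centre s ~ 67.50759853965064
[(np.float64(89.0), np.int64(103)), (np.float64(91.0), np.int64(78)), (np.float64(93.0), np.int64(82)), (np.float64(95.0), np.int64(77)), (np.float64(97.0), np.int64(81)), (np.float64(99.0), np.int64(83)), (np.float64(101.0), np.int64(75)), (np.float64(103.0), np.int64(79)), (np.float64(105.0), np.int64(77)), (np.float64(107.0), np.int64(10))]
saddle z max 44.175331970210834
col top 205.73195351773438 dir 101.75292 at [556.32336 141.42912] head s 48.695700620396664
scene [(-83, 2), (-80, 10), (-77, 14), (-74, 20), (-71, 19), (-68, 17), (-65, 18), (-62, 19), (-59, 23), (-56, 23), (-53, 3), (19, 1), (22, 19), (25, 25), (28, 23), (31, 25), (34, 27), (37, 24), (40, 10), (55, 4), (58, 8), (61, 11), (64, 10), (67, 9), (70, 8), (73, 9), (76, 8), (79, 9), (82, 9), (85, 9), (88, 8), (91, 8), (94, 9), (97, 9), (100, 41)]
-1.9191476778945895
side [(-83, 3), (-80, 6), (-77, 9), (-74, 23), (-71, 9), (-68, 14), (-65, 11), (-62, 14), (-59, 10), (-56, 17), (-53, 9), (22, 7), (25, 14), (28, 14), (31, 7), (34, 6), (37, 6), (40, 7), (55, 2), (58, 7), (61, 6), (64, 10), (67, 5), (70, 7), (73, 6), (76, 8), (79, 6), (82, 9), (85, 7), (88, 7), (91, 8), (94, 4), (97, 10), (100, 53), (103, 45)]
-1.1532151300993365
```

```bash
python3 -m pendant '[0.015,0.001,0,0,0,0,0, 0.04,0.001,0,0,0,0,0, 0.0585,0.001,-0,0,0,0,0, 0.0585,0.001,0.02,0,0,0,0, 0.0585,0.001,0.05,0,0,0,0, 0.0585,0.001,0.08,0,0,0,0, 0.0585,0.001,0.105,0,0,0,0, 0.0585,0.001,0.12,0,0,0,0, 0.0585,0.001,0.13,0,0,0,0, 0.0585,0.001,0.135,0,0,0,0, 0.0585,0.001,0.137,0,0,0,0, 0.0585,0.001,0.137,0,0,0,0, 0.0585,0.001,0.137,0,0,0,0]'; python3 look.py w3
```

```text
time_s: 5.45
eef_pos: [556.9, 150.8, 54.6]
tcp_rot: [0.627, 0.779, 0.001, 0.001]
ft_force: [-0.1, -0.5, -5.5]
gripper_width: 26.4
grasp_force: 60.0
5.45 [556.86526414 150.83476146  54.61004836] xdir 102.4147818433753 z [ 2.06174872e-03  4.27431263e-04 -9.99997783e-01] F [-0.08309893 -0.51884881 -5.47864836] q [ 0.09231335  0.50907795 -0.53111288  1.71401037  0.29863517  0.997712
 -0.32980878] eye [541.45912541 219.09342831 180.7466544 ]
```

View pics/w3.png

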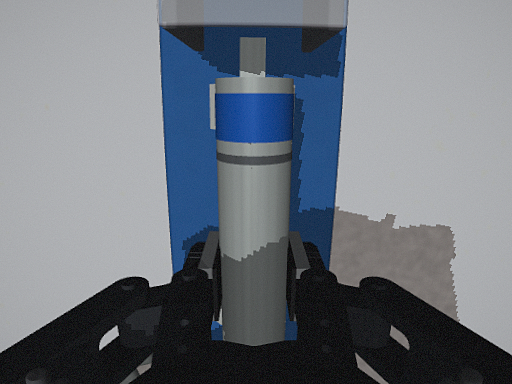

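```bash
cat > lat.py <<'E'
from h import *
import sys
z=np.load(sys.argv[1]+".npz"); m={k:z[k] if z[k].ndim else float(z[k]) for k in z.files if k not in("p","d")}
p,d=z["p"],z["d"]; a=np.array([-.2053,.9787]); n=np.array([a[1],-a[0]])
v,u=np.mgrid[0:384,0:512]; u=u.ravel();v=v.ravel();dd=d.ravel();ok=dd>0;u=u[ok];v=v[ok]
P=bydepth(m,np.c_[u,v],dd[ok]); s=P[:,:2]@a-65.3; t=P[:,:2]@n-573.97
b=(cv2.inRange(cv2.cvtColor(p,cv2.COLOR_BGR2HSV),(100,120,30),(130,255,255)).ravel()[ok]>0)&(P[:,2]<20)
for q in (-10,5,20): 
    k=b&(abs(s-q)<4)&(abs(t)<60); print("plate",q,np.percentile(t[k],[1,99]).round(1))
top=float(sys.argv[2]); k=(abs(t)<25)&(P[:,2]>top-5)&(v<235)&(P[:,2]<top+3)
for q in(-10,10,30,40): 
    w=k&(abs(s-q)<5); print("col",q,w.sum(), np.percentile(t[w],[2,98]).round(1) if w.sum() else "", P[w,2].max().round(1) if w.sum() else "")
w=(P[:,2]>37)&(P[:,2]<46)&(abs(t)<40)&(s>20)&(s<46); print("saddle",w.sum(),np.percentile(t[w],[1,99]).round(1),np.percentile(s[w],[1,99]).round(1)); print("head",np.percentile(s[k],99.5))
E
python3 lat.py w3 70; python3 lat.py w2 206
```

```text
plate -10 [-43.8  43.8]
plate 5 [-43.8  43.8]
plate 20 [-43.7  44. ]
col -10 905 [-8.3 11.1] 70.9
col 10 1611 [-8.4 11. ] 71.0
col 30 1887 [-8.9 11.1] 71.5
col 40 1558 [-8.7 10.7] 71.0
saddle 254 [-16.9  17.5] [23.8 41.3]
head 57.60686446642941
plate -10 [-44.5  43.6]
plate 5 [-43.8  43.5]
plate 20 [-43.5  43.7]
col -10 0  
col 10 0  
col 30 0  
col 40 0  
saddle 711 [-16.5  17.1] [23.5 41.4]
head -16.664006169660354
```

```bash
python3 -m pendant '[0,-0.0011,0,0,0,0,0, 0,-0.0011,0.002,0,0,0,0, 0,-0.0011,0.004,0,0,0,0, 0,-0.0011,0.0055,0,0,0,0, 0,-0.0011,0.0065,0,0,0,0, 0,-0.0011,0.0065,0,0,0,0, 0,-0.0011,0.0065,0,0,0,0]'
```

```text
time_s: 6.08
eef_pos: [555.5, 150.9, 49.6]
tcp_rot: [0.627, 0.779, 0.001, 0.001]
ft_force: [-9.6, -3.2, 19.2]
gripper_width: 26.0
grasp_force: 63.2
```

```bash
python3 -m pendant '[0,-0.001,0,0,0,0,0, 0,-0.001,0,0,0,0,0, 0,-0.001,0,0,0,0,0.4, 0,-0.001,0,0,0,0,0.5, 0,-0.001,0,0,0,0,0.7, 0,-0.001,0,0,0,0,1, 0,-0.001,0,0,0,0,1, 0,-0.001,0,0,0,0,1, 0,-0.001,0,0,0,0,1]'; python3 look.py w4; python3 lat.py w4 64
```

```text
time_s: 6.83
eef_pos: [553.8, 150.4, 46.7]
tcp_rot: [0.626, 0.78, -0.0, -0.0]
ft_force: [-0.1, 0.1, 0.4]
gripper_width: 85.5
grasp_force: 0.0
6.8333 [553.8383518  150.40627928  46.71833137] xdir 102.44131894294263 z [-1.71464378e-04  8.70532025e-05 -9.99999982e-01] F [-0.11554663  0.07915168  0.42340844] q [ 0.09070659  0.51519645 -0.52867284  1.72576295  0.30309816  0.98294933
 -0.33418446] eye [538.68165825 218.69467359 172.87207198]
plate -10 [-43.7  43.8]
plate 5 [-43.7  44. ]
plate 20 [-43.6  44.2]
col -10 802 [-10.5  10.9] 66.3
col 10 1829 [-10.5  10.8] 66.2
col 30 2184 [-10.8  11.2] 66.7
col 40 1897 [-10.3  11.1] 66.9
saddle 410 [-17.   17.6] [23.6 41.4]
head 57.88474146663773
```

```bash
python3 -m pendant '[0,0,-0.01,0,0,0,1, 0,0,-0.04,0,0,0,1, 0,0,-0.075,0,0,0,1, -0.03,0,-0.1,0,0,0,1, -0.06,0,-0.1,0,0,0,1, -0.09,0,-0.1,0,0,0,0.5, -0.11,0,-0.1,0,0,0,0, -0.11,0,-0.1,0,0,0,0, -0.11,0,-0.1,0,0,0,0, -0.11,0,-0.1,0,0,0,0, -0.11,0,-0.1,0,0,0,0]'; python3 look.py w5
```

```text
time_s: 7.8
eef_pos: [577.3, 44.7, 147.2]
tcp_rot: [0.625, 0.78, 0.0, -0.0]
ft_force: [-0.3, 0.4, -0.4]
gripper_width: 12.5
grasp_force: 0.0
7.8 [577.30449465  44.67968168 147.19683686] xdir 102.56357701486306 z [ 1.61104417e-04  9.04365452e-04 -9.99999578e-01] F [-0.32302903  0.35549744 -0.35071048] q [ 0.27945551  0.4049368  -0.52735359  1.62155008  0.21578218  1.17340465
 -0.0772915 ] eye [561.96743132 112.8397745  273.4262262 ]
```

View pics/w5.png

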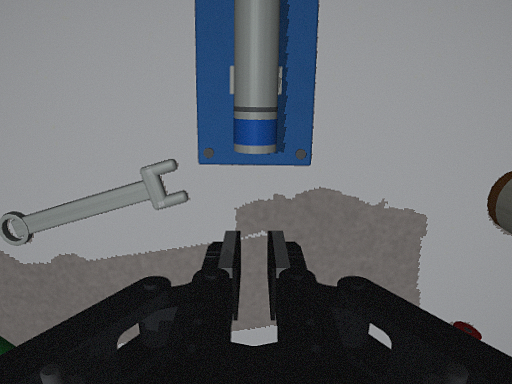

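The column lies on the rear saddle, tail at (256,152), straight along the plate. Next: heights and the tail position.

Run:
```python
from h import *
z=np.load("w5.npz"); m={k:z[k] if z[k].ndim else float(z[k]) for k in z.files if k not in("p","d")}
d=z["d"]; a=np.array([-.2053,.9787]); n=np.array([a[1],-a[0]])
v,u=np.where((d>0)); k=(u>200)&(u<310)&(v<170); u=u[k];v=v[k]; P=bydepth(m,np.c_[u,v],d[v,u]); s=P[:,:2]@a-65.3;t=P[:,:2]@n-573.97
k=(abs(t)<4)&(P[:,2]>50)
for q in range(-120,-20,12):
    w=k&(abs(s-q)<6)
    if w.sum(): 
        e=(P[:,2]>45)&(abs(s-q)<6)&(abs(t)<25); print(q,w.sum(),"ztop",np.median(P[w,2]).round(1),"t",np.percentile(t[e],[2,98]).round(1),"plate z",np.median(P[(abs(t)>25)&(abs(t)<40)&(abs(s-q)<6),2]).round(1))
print("tail s",np.percentile(s[k],[.2,1]))
```

```text
-108 98 ztop 64.2 t [-13.   13.2] plate z 10.6
-96 248 ztop 64.6 t [-13.6  13.5] plate z 10.6
-84 260 ztop 64.4 t [-13.3  13.3] plate z 10.5
-72 276 ztop 64.3 t [-13.3  13.1] plate z 10.6
-60 283 ztop 64.2 t [-13.3  13.2] plate z 10.5
-48 280 ztop 64.2 t [-13.4  13.5] plate z 10.5
-36 296 ztop 64.2 t [-13.4  13.3] plate z 10.5
-24 306 ztop 64.2 t [-12.9  13. ] plate z 10.5
tail s [-106.59410915 -105.73360601]
```

```bash
python3 -m pendant '[0,0,0.03,0,0,0.012,0, 0,0,0.06,0,0,0.012,0, 0,0,0.078,0,0,0.012,0, 0,0,0.079,0,0,0.012,0, 0.008,0,0.079,0,0,0.012,0, 0.014,0,0.079,0,0,0.012,0, 0.017,0,0.079,0,0,0.012,0, 0.017,0,0.079,0,0,0.012,0, 0.017,0,0.079,0,0,0.012,0]'
```

```text
time_s: 8.6
eef_pos: [574.5, 60.3, 69.1]
tcp_rot: [0.631, 0.776, 0.001, 0.001]
ft_force: [0.4, -0.6, 0.3]
gripper_width: 0.2
grasp_force: 0.0
```

```bash
python3 -m pendant '[0.0015,-0.0005,0,0,0,0,0, 0.003,-0.0005,0,0,0,0,0, 0.0045,-0.0005,0,0,0,0,0, 0.006,-0.0005,0,0,0,0,0, 0.007,-0.0005,0,0,0,0,0, 0.008,-0.0005,0,0,0,0,0, 0.009,-0.0005,0,0,0,0,0, 0.010,-0.0005,0,0,0,0,0, 0.011,-0.0005,0,0,0,0,0, 0.012,-0.0005,0,0,0,0,0, 0.013,-0.0005,0,0,0,0,0, 0.014,-0.0005,0,0,0,0,0, 0.015,-0.0005,0,0,0,0,0, 0.016,-0.0005,0,0,0,0,0, 0.017,-0.0005,0,0,0,0,0, 0.018,-0.0005,0,0,0,0,0, 0.019,-0.0005,0,0,0,0,0, 0.02,-0.0005,0,0,0,0,0]'
```

```text
time_s: 10.1
eef_pos: [569.8, 76.8, 67.9]
tcp_rot: [0.632, 0.775, -0.001, 0.001]
ft_force: [0.8, -7.1, 1.8]
gripper_width: -0.2
grasp_force: 3.2
```

```bash
python3 -m pendant '[0.001,0,0,0,0,0,0, 0.002,0,0,0,0,0,0, 0.003,0,0,0,0,0,0, 0.004,0,0,0,0,0,0, 0.005,0,0,0,0,0,0, 0.006,0,0,0,0,0,0, 0.007,0,0,0,0,0,0, 0.008,0,0,0,0,0,0, 0.009,0,0,0,0,0,0, 0.01,0,0,0,0,0,0]'
```

```text
time_s: 10.93
eef_pos: [567.8, 86.4, 67.9]
tcp_rot: [0.632, 0.775, -0.001, 0.001]
ft_force: [0.9, -7.4, 1.6]
gripper_width: 0.0
grasp_force: 3.3
```

```bash
python3 look.py w6
python3 - <<'E'
from h import *
for n in ("scene","side"):
    m,p,d=cam(n); print(n)
    a=np.array([-.2053,.9787]);nn=np.array([a[1],-a[0]]);v,u=np.where(d>0);P=bydepth(m,np.c_[u,v],d[v,u]);s=P[:,:2]@a-65.3;t=P[:,:2]@nn-573.97
    k=(P[:,2]>60)&(P[:,2]<90)&(abs(t)<35)&(abs(s)<125);h,e=np.histogram(s[k],bins=np.arange(-125,125,5));print([(int(x),int(w)) for x,w in zip(e,h) if w])
E
```

```text
10.9333 [567.77975748  86.44266036  67.86131511] xdir 101.6174910522362 z [ 3.22266372e-04 -2.44468890e-03 -9.99996960e-01] F [ 0.87351312 -7.40672601  1.61824991] q [ 0.191085    0.48346555 -0.51142952  1.71017488  0.27326934  1.01942472
 -0.21319247] eye [553.5346332  155.27164264 193.85186028]
scene
[(-105, 5), (-100, 6), (-95, 37), (-90, 57), (-85, 27), (-80, 26), (-75, 24), (-70, 25), (-65, 25), (-60, 25), (-55, 23), (-50, 24), (-45, 24), (-40, 26), (-35, 25), (-30, 25), (-25, 24), (-20, 29), (-15, 26), (-10, 23), (-5, 31), (0, 27), (5, 26), (10, 28), (15, 28), (20, 28), (25, 25), (30, 30), (35, 31), (40, 28), (45, 31), (50, 25), (55, 67), (60, 105), (65, 106), (70, 106), (75, 106), (80, 109), (85, 111), (90, 109), (95, 115), (100, 80)]
side
[(-110, 1), (-105, 6), (-100, 13), (-95, 28), (-90, 55), (-85, 18), (-80, 14), (-75, 11), (-70, 16), (-65, 12), (-60, 15), (-55, 14), (-50, 13), (-45, 15), (-40, 14), (-35, 18), (-30, 16), (-25, 13), (-20, 15), (-15, 17), (-10, 15), (-5, 14), (0, 15), (5, 15), (10, 17), (15, 18), (20, 14), (25, 14), (30, 13), (35, 18), (40, 14), (45, 16), (50, 1), (55, 24), (60, 55), (65, 65), (70, 54), (75, 59), (80, 67), (85, 65), (90, 65), (95, 69), (100, 133)]
```

```bash
python3 -m pendant '[0.0005,0,0,0,0,0,0, 0.001,0,0,0,0,0,0, 0.0015,0,0,0,0,0,0, 0.002,0,0,0,0,0,0, 0.0025,0,0,0,0,0,0, 0.003,0,0,0,0,0,0, 0.0035,0,0,0,0,0,0, 0.004,0,0,0,0,0,0, 0.0045,0,0,0,0,0,0, 0.005,0,0,0,0,0,0]'
```

```text
time_s: 11.92
eef_pos: [566.8, 91.3, 67.9]
tcp_rot: [0.632, 0.775, -0.001, 0.001]
ft_force: [0.7, -7.6, 1.3]
gripper_width: -0.4
grasp_force: 3.4
```

```bash
python3 -m pendant '[0.0005,0,0,0,0,0,0, 0.001,0,0,0,0,0,0, 0.0015,0,0,0,0,0,0, 0.002,0,0,0,0,0,0, 0.0025,0,0,0,0,0,0, 0.003,0,0,0,0,0,0]'
```

```text
time_s: 12.42
eef_pos: [566.2, 94.2, 67.9]
tcp_rot: [0.632, 0.775, -0.001, 0.001]
ft_force: [0.7, -6.6, 1.9]
gripper_width: -0.1
grasp_force: 3.4
```

```bash
python3 -m pendant '[0.0005,0,0,0,0,0,0, 0.001,0,0,0,0,0,0, 0.0015,0,0,0,0,0,0, 0.002,0,0,0,0,0,0]'
```

```text
time_s: 12.75
eef_pos: [565.8, 96.1, 67.9]
tcp_rot: [0.632, 0.775, -0.001, 0.001]
ft_force: [1.5, -6.3, 1.9]
gripper_width: -0.1
grasp_force: 3.4
```

```bash
python3 -m pendant '[0.0005,0,0,0,0,0,0, 0.001,0,0,0,0,0,0, 0.0015,0,0,0,0,0,0, 0.002,0,0,0,0,0,0]'
```

```text
time_s: 13.08
eef_pos: [565.4, 97.7, 67.9]
tcp_rot: [0.632, 0.775, -0.001, 0.001]
ft_force: [1.4, -8.6, 2.7]
gripper_width: 0.3
grasp_force: 4.3
```

```bash
python3 -m pendant '[0.0005,0,0,0,0,0,0, 0.001,0,0,0,0,0,0, 0.001,0,0,0,0,0,0]'
```

```text
time_s: 13.33
eef_pos: [565.4, 97.8, 67.9]
tcp_rot: [0.632, 0.775, -0.001, 0.001]
ft_force: [0.6, -9.2, 1.6]
gripper_width: 0.2
grasp_force: 4.8
```

```bash
python3 -m pendant '[0.0005,0,0,0,0,0,0, 0.001,0,0,0,0,0,0, 0.0015,0,0,0,0,0,0, 0.0015,0,0,0,0,0,0]'
```

```text
time_s: 13.67
eef_pos: [565.3, 98.6, 67.9]
tcp_rot: [0.633, 0.774, -0.002, 0.002]
ft_force: [1.5, -11.7, 3.3]
gripper_width: -0.1
grasp_force: 5.8
```

```bash
python3 -m pendant '[0.0005,0,0,0,0,0,0, 0.001,0,0,0,0,0,0, 0.0015,0,0,0,0,0,0, 0.0015,0,0,0,0,0,0]'
```

```text
time_s: 14.0
eef_pos: [565.1, 99.2, 67.9]
tcp_rot: [0.633, 0.774, -0.002, 0.002]
ft_force: [1.0, -13.0, 3.1]
gripper_width: -0.1
grasp_force: 6.7
```

```bash
python3 -m pendant '[0.0005,0,0,0,0,0,0, 0.001,0,0,0,0,0,0, 0.0015,0,0,0,0,0,0, 0.0015,0,0,0,0,0,0]'
```

```text
time_s: 14.33
eef_pos: [565.0, 99.9, 67.9]
tcp_rot: [0.633, 0.774, -0.002, 0.002]
ft_force: [2.7, -15.3, 3.6]
gripper_width: -0.0
grasp_force: 7.7
```

```bash
python3 -m pendant '[0.0005,0,0,0,0,0,0, 0.001,0,0,0,0,0,0, 0.0015,0,0,0,0,0,0, 0.0015,0,0,0,0,0,0]'
cat > org.py <<'E'
from h import *
for n,(x0,y0,x1,y1) in (("scene",(295,240,345,285)),("side",(195,222,235,255))):
    m,p,d=cam(n); o=cv2.inRange(cv2.cvtColor(p,cv2.COLOR_BGR2HSV),(3,140,90),(18,255,255))[y0:y1,x0:x1]; v,u=np.where(o); 
    if len(v): print(n,len(v),np.median(bydepth(m,np.c_[u+x0,v+y0],d[v+y0,u+x0]),0).round(1))
    else: print(n,0)
E
python3 org.py
```

```text
time_s: 14.67
eef_pos: [564.8, 100.9, 67.9]
tcp_rot: [0.633, 0.774, -0.002, 0.003]
ft_force: [2.0, -16.7, 4.4]
gripper_width: 0.1
grasp_force: 8.7
scene 0
side 0
```

```bash
python3 -m pendant '[0.0005,0,0,0,0,0,0, 0.001,0,0,0,0,0,0, 0.001,0,0,0,0,0,0, 0.001,0,0,0,0,0,0]'; python3 org.py
```

```text
time_s: 15.1
eef_pos: [564.7, 101.0, 67.9]
tcp_rot: [0.634, 0.774, -0.003, 0.003]
ft_force: [2.6, -18.2, 3.6]
gripper_width: -0.0
grasp_force: 9.3
scene 1 [570.1 105.6  46.9]
side 0
```

```bash
python3 -m pendant '[-0.002,0,0,0,0,0,0, -0.004,0,0,0,0,0,0, -0.006,0,0,0,0,0,0, -0.008,0,0,0,0,0,0, -0.012,0,0,0,0,0,0, -0.02,0,0,0,0,0,0, -0.05,0,0,0,0,0,0, -0.08,0,-0.02,0,0,0,0, -0.1,0,-0.05,0,0,0,0, -0.1,0,-0.085,0,0,0,0, -0.1,0,-0.1,0,0,0,0, -0.1,0,-0.1,0,0,0,0]'; python3 org.py; python3 look.py w7
```

```text
time_s: 16.2
eef_pos: [586.1, 10.2, 172.5]
tcp_rot: [0.631, 0.775, 0.003, 0.003]
ft_force: [0.4, -0.4, -0.0]
gripper_width: -0.2
grasp_force: 0.0
scene 3 [566.6 104.6  46.4]
side 0
16.3 [583.89055008  10.42597022 168.23900899] xdir 101.75843188191757 z [ 1.30944731e-03  1.75777456e-04 -9.99999127e-01] F [-1.08902323 -0.62742402  0.73004656] q [ 0.32891818  0.39354766 -0.5178225   1.58429667  0.2038152   1.21656874
 -0.02150115] eye [569.34996156  78.89344201 294.38664428]
```

View pics/w7.png

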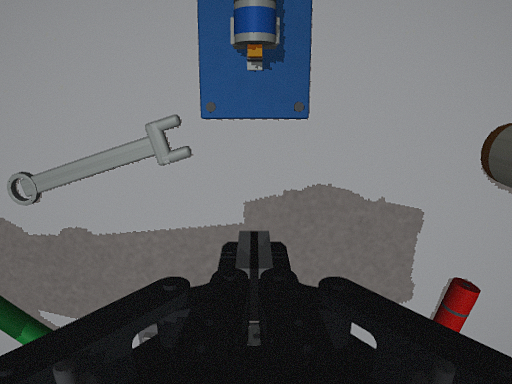

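The orange catch shows at (255,52), directly behind the tail at (255,44). I'll check its height and how far the tail sprang back.

Run:
```python
from h import *
z=np.load("w7.npz"); m={k:z[k] if z[k].ndim else float(z[k]) for k in z.files if k not in("p","d")}
p,d=z["p"],z["d"]; a=np.array([-.2053,.9787]); n=np.array([a[1],-a[0]])
o=cv2.inRange(cv2.cvtColor(p,cv2.COLOR_BGR2HSV),(3,140,90),(22,255,255)); v,u=np.where(o); k=(v<90)&(u>200)&(u<310); u=u[k];v=v[k]
P=bydepth(m,np.c_[u,v],d[v,u]); print("catch",len(u),np.percentile(P[:,2],[10,50,90]).round(1),"s",np.percentile(P[:,:2]@a-65.3,[2,50,98]).round(1))
v,u=np.where(d>0);k=(v<90)&(u>200)&(u<310); u=u[k];v=v[k];P=bydepth(m,np.c_[u,v],d[v,u]);s=P[:,:2]@a-65.3;t=P[:,:2]@n-573.97
k=(abs(t)<4)&(P[:,2]>58)&(P[:,2]<70);print("tail s",np.percentile(s[k],[.2,1]),"ztop",np.median(P[k,2]))
for n_ in("scene","side"):
    m,p,d=cam(n_)
```

```text
catch 172 [45.6 46.7 47.6] s [-79.8 -75.9 -72.2]
tail s [-72.12208959 -72.0062066 ] ztop 64.36178011892653
```

```bash
python3 -c "
from station import workorder
print(workorder.job_done())"
```

```text
the job is handed in; nothing more can be done
None
```

The blue-banded column is docked and the job is handed in. The orange catch stands raised against its tail, and I estimate the stop is held about 2.6 mm in. The highest push was about 18 N at the wrist, and I never touched the yellow-banded column. No verdict came back when I handed it in.

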